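# Power up the test bench: feel the tumbler switches, shut the switch boxes

### The arm

A 6-joint arm with a two-finger parallel gripper is mounted at the origin on the work surface. World frame = base frame: x ahead of the robot, y to its left, z up, the work surface at z = 0. Lengths are in m, angles in rad, forces in N, time in s.
With the tool pointing down it reaches from about 0.25 to 0.725 m from the base axis. Payload 4 kg.
Tool frame: the origin (TCP) lies between the finger pads; the fingertips stand 11 mm ahead of it and the grasp point (between the pads) lies 8 mm behind it (tcp_to_tips is the z of the fingertips in the tool frame, in m); z points along the fingers, y is the direction in which the jaws open and shut (so a half turn about z gives the same grasp; the last joint's range is limited). The gripper opens to 85 mm and grips with 20 to 120 N. Pads are 22 mm wide; open, the fingers measure 114 mm over their backs; the gripper's body (76 mm by 85 mm) begins 54 mm behind the grasp point. The pads swing forward as they close: fully open they stand 13 mm farther back than shut.
Start: joints at [1.342, 0.241, 0.005, 1.335, 0, 1.571], TCP at [0.113, 0.487, 0.242] pointing down, gripper open.
Joint ranges: [-2.72, 2.72], [-1.05, 1.87], [-1.09, 1.28], [-1.99, 2.15], [-1.42, 1.44], [-3.14, 3.14]. Speed limits (rad/s): [2.79, 2.79, 3.14, 3.14, 3.14, 3.14].

### API

Orientations are given as a unit quaternion [x, y, z, w].
In Python, from workcell import * gives the robot as it stands.
- The arm moves only by the tool move_arm, never from a script. Its argument "moves" is a list that holds one entry, the list of rows, each a list of 7 numbers: the shift along the world's x, y, z in units of 500 mm (1.0 is 500 mm), then the turn, a rotation vector about the world's x, y, z in units of 30 degrees (1.0 is 30 degrees), then the closure, from -1 (fully open) to 1 (shut), so that 0 is half open. A call has 1 to 8 rows; each row shifts and turns the pose as measured when the row begins; what a row does not reach is not made up. A row lasts 1/12 s, in which the tool goes at most 41.7 mm and 7.16 degrees, less where a joint would pass 70% of its speed; a pose out of reach is approached as far as the arm can. A call with a number of a shift or a turn outside -1 to 1 is refused whole. A call with a gripper value outside its range is refused whole. The fingers move at their own pace and stop on an object; the grip force is fixed at half the most. Time passes only in rows, so rows that do not move let the fingers close. It gives the time, the measured TCP pose, the force and the opening at its end, in the units of the state.
- get_obs(): the state, without advancing time (a new reading comes with each control period).
- camera(name): name is "side" or "top"; returns a dict with "pixels" (400x640x3 uint8, red, green, blue), "range_z" (400x640 float32, m along the optical axis (not along the pixel's ray), 0 where there is no reading), "fx", "fy", "cx", "cy" (pixels), "extrinsics" (4x4, takes a point from camera to world coordinates). Camera axes: x right, y down, z forward; pixel columns grow to the right and rows downward; lengths in m; the calibration is good to about 2 mm. A picture is of the moment at which its call begins.
- job_done(): hands the job in, once; it reports no verdict.
The state is a dict: "clock": time; "joint_pos": joint angles; "joint_vel": joint speeds; "tau": joint torques, N m; "eef_pos": TCP position; "tool_rot": TCP orientation; "ft_force": force on the tool from outside, world axes, zero at the start; "ft_torque": the same for the moment, N m; "grip_width": finger opening in m.
Only numpy, scipy, OpenCV 4.12 (cv2) and the standard library are available. Lean on these libraries where they do the work, as an engineer would, in place of code of your own. Each camera call takes 0.05 s, during which the arm holds its last target.

### The job

Get the pumps' two switch boxes ready to run: all three tumbler switches on and both covers shut. In the dark boxes nobody can tell by eye which tumblers are on, so they have to be felt with the fingertips, and those that are off flipped over, away from you towards the hinge; then swing each cover down and press it until its catch holds it fully shut (it will not shut over a tumbler that is off). Do not shift the loose parts that stand round the boxes, and never lean hard on a box.

Things in the scene. Friction and masses are not known exactly. Their poses are not given: they have to be found in the camera images.
- twin_box: wide grey steel switch box with two tumbler switches side by side, screwed to the table, 120 (x) x 146 (y) x 80 mm high. Origin: centre of its underside. Its axes: z up; x points from the box's front (the robot's side, where the cover's lip and catch are) to its hinge side; y to the left seen from the robot. 
- single_box: narrow grey steel switch box with one tumbler switch, screwed to the table, 120 (x) x 80 (y) x 80 mm high. Origin: centre of its underside; axes, inner sizes, tumbler, cover and catch as for the wide box.
- twin_left_pivot (a point): on the pivot axis of the wide box's left tumbler; fixed to the box, with its axes: does not tell the tumbler's lean. Black paddle in a black well, 22 mm wide (y), 12 mm thick, rounded tip 40 mm from the pivot, leaning 0.5 rad: OFF to the front, tip at x -17, z +36 mm of this point; ON to the hinge, tip at x +17, z +36. To flip, push its upper part to +x with about 5 N; past upright it snaps over.
- twin_right_pivot (a point): same for the wide box's right tumbler. Each tumbler stands in a well open at the top: inside, it runs from x -61 to +49 mm of the pivot point, free 31 mm either side in y (wide box); floor at z -22 mm, with a switch base (x and y within 22 mm) up to z -3 mm; rim at z +53 mm. Tumblers have firm end stops.
- single_pivot (a point): same for the narrow box's one tumbler; its well is free 34 mm either side in y, else the same.
- twin_hinge (a point): middle of the hinge axis of the wide box's cover; fixed to the box, with its axes (hinge line along y); 82.5 mm above the table, 58 mm behind the box's centre. Under each cover a black rib, 52 to 66 mm from the hinge and 27 mm deep, meets any tumbler that is off: the cover then stops at about 0.14 rad. It clears tumblers that are on, and never moves them.
- single_hinge (a point): the same for the narrow box's cover.
- twin_cover (a joint): angle of the wide box's cover, rad: 0 shut, 1.57 upright, to 1.85 leaning back. Steel plate 5 mm thick (hinge axis mid-thickness), 150 mm wide, reaching 130 mm from the hinge, with a 22 mm lip down over the box's front. Stiff hinge (0.13 N m): stays where put. Near the end a sprung catch must be overcome: about 6 N pressed down near the free edge; past it the cover is held shut on a soft gasket.
- single_cover (a joint): angle of the narrow box's cover; 84 mm wide, else the same as the wide one's.
- valve_spool_mid (a point): bystander, not to be disturbed: steel valve spool standing upright, 60 mm across its flanges, 90 mm high; point half-way up at its middle.
- sleeve_mid (a point): bystander, not to be disturbed: open steel sleeve standing upright, 64 mm across, 90 mm high; point half-way up at its middle.
- oil_can_mid (a point): bystander, not to be disturbed: brass oil can with a thin spout, 72 mm across, 125 mm high; point 50 mm up in its middle.
- can_mid (a point): bystander, not to be disturbed: aluminium can, 60 mm across, 85 mm high, behind the boxes; point half-way up at its middle.
Mind the look-alikes: they are no part of the job. What is shaped like the single_box but pink is not meant.

How it is judged:
By the outcome, as a careful person would: the job done as asked, in the order asked, and still so for the second after the job is handed in, with the robot touching nothing.
It also fails if it takes over 72 s, if anything falls off the work surface, if the arm or the gripper's body presses on something with over 40 N, if the wrist force passes 120 N, or if a joint passes its speed limit or range.

## Working session

There is one attempt and no reset: what is moved stays moved. The work goes in short steps, Python scripts to look and compute and a tool call to move; the robot and the scene stay as the last step left them, time stands still between calls to the robot, and variables do not carry over. Pictures are saved under pics/ and viewed, and the job is handed in when it is done.

Besides the shell and the picture viewer there is one more tool, called after "Request:" by a JSON object that holds its "name" and its "arguments", one argument or row to a line. move_arm: Moves the arm, as the interface text tells. Shifts and turns lie within -1 to 1; 1 stands for 500 mm of shift or 30 degrees of turn. Its arguments: {"type":"object","properties":{"moves":{"type":"array","items":{"type":"array","items":{"type":"array","items":{"type":"number"}}}}},"required":["moves"]}

```bash
ls; mkdir -p pics
python3 - <<'E'
from workcell import *
import cv2
o=get_obs();print(o)
for n in("side","top"):
    c=camera(n);cv2.imwrite(f"pics/{n}0.png",c["pixels"][:,:,::-1]);print(n,c["fx"],c["fy"],c["cx"],c["cy"],c["extrinsics"].round(4).tolist())
    import numpy as np
    np.savez(f"{n}0.npz",**c)
E
```

```text
pics
{'clock': 0.0, 'joint_pos': array([ 1.34200854e+00,  2.41377088e-01,  3.72214624e-03,  1.33514001e+00,
       -2.25097130e-05,  1.57079334e+00]), 'joint_vel': array([ 0.00132851, -0.0002126 , -0.00123886, -0.00202316, -0.00025427,
        0.00067795]), 'tau': array([-2.19256167e-04, -3.72319686e+01,  2.52408117e+01,  1.69163133e-02,
       -6.37973744e-05,  1.26934463e-07]), 'eef_pos': array([0.11327186, 0.48639801, 0.24143002]), 'tool_rot': array([ 1.14143011e-01,  9.93463826e-01, -9.94065578e-04, -1.02886274e-04]), 'ft_force': array([-0.62488526,  0.42835614,  0.11460841]), 'ft_torque': array([ 0.07194608, -0.03955263,  0.03027613]), 'grip_width': 0.08541597643715916}
side 506.5150083089836 506.5150083089836 317.11767514363953 202.04393263563568 [[-0.7626, -0.3262, 0.5587, -0.5411], [-0.6466, 0.4117, -0.6422, 1.1323], [-0.0206, -0.8509, -0.5249, 1.0829], [0.0, 0.0, 0.0, 1.0]]
top 492.06896228427337 492.06896228427337 319.83546041357823 204.74278238259026 [[0.0002, -0.9854, 0.1705, 0.2924], [-1.0, -0.0014, -0.007, -0.0574], [0.0071, -0.1704, -0.9853, 1.482], [0.0, 0.0, 0.0, 1.0]]
```

View pics/side0.png

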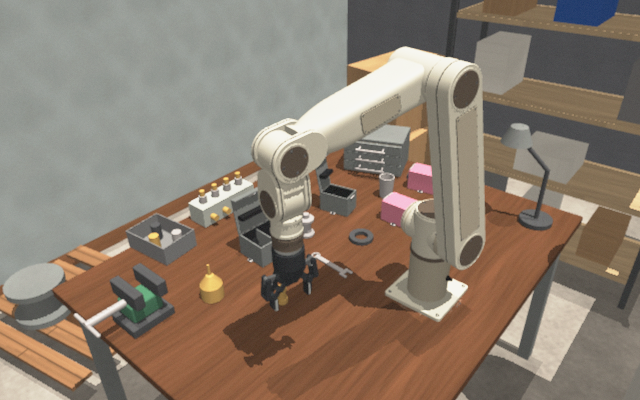

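View pics/top0.png

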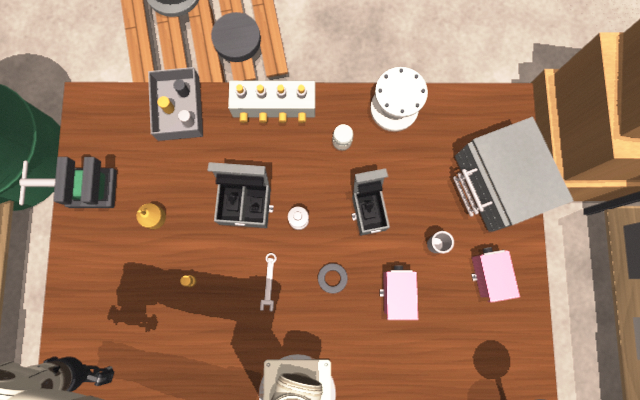

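The top view shows the wide box at px (242,197), the narrow box at (370,205), the valve spool at (298,217), the sleeve at (441,242), the oil can at (150,215) and the white can at (343,137). The pink boxes at (400,295) and (497,275) are look-alikes.

```bash
cat > h.py <<'E'
import numpy as np,cv2
def cloud(c):
    z=c["range_z"];v,u=np.mgrid[0:400,0:640]
    P=np.stack([(u-c["cx"])/c["fx"]*z,(v-c["cy"])/c["fy"]*z,z],-1)
    E=c["extrinsics"];W=P@E[:3,:3].T+E[:3,3];W[z==0]=np.nan
    return W
def proj(c,p):
    E=c["extrinsics"];q=(np.asarray(p)-E[:3,3])@E[:3,:3]
    return q[...,0]/q[...,2]*c["fx"]+c["cx"],q[...,1]/q[...,2]*c["fy"]+c["cy"]
E
python3 - <<'E'
from h import *
c=dict(np.load("top0.npz"));W=cloud(c)
im=c["pixels"]
for nm,(u0,u1,v0,v1) in dict(twin=(205,315,150,235),single=(325,400,160,245)).items():
    cv2.imwrite(f"pics/z_{nm}.png",cv2.resize(im[v0:v1,u0:u1,::-1],None,fx=7,fy=7,interpolation=cv2.INTER_CUBIC)[:600,:800])
    S=W[v0:v1,u0:u1].reshape(-1,3)
    for zl,zh in((.065,.085),(.085,.14),(.14,.2),(.2,.3)):
        m=(S[:,2]>zl)&(S[:,2]<zh); pts=S[m][:,:2].astype(np.float32)
        if len(pts)>5: print(nm,zl,len(pts),cv2.minAreaRect(pts),S[m][:,2].mean())
for n,(u0,u1,v0,v1) in dict(spool=(285,312,203,232),sleeve=(425,457,228,256),oil=(133,168,198,230),can=(330,357,122,152)).items():
    S=W[v0:v1,u0:u1].reshape(-1,3)
    S=S[S[:,2]>.03];T=S[S[:,2]>S[:,2].max()-.01];print(n,S[:,2].max(),S[:,:2].min(0),S[:,:2].max(0),cv2.minEnclosingCircle(T[:,:2].astype(np.float32)))
E
```

```text
twin 0.065 675 ((0.538226842880249, 0.10299928486347198), (0.2691621780395508, 0.12207246571779251), 88.12540435791016) 0.07364358731633358
twin 0.085 116 ((0.5445040464401245, 0.10979253798723221), (0.2516323924064636, 0.12330673635005951), 85.78491973876953) 0.10748540382886365
twin 0.14 584 ((0.59515380859375, 0.1570424735546112), (0.1499861627817154, 0.03641387075185776), 88.53142547607422) 0.14911567294951164
twin 0.2 512 ((0.6109424829483032, 0.1570618450641632), (0.15045350790023804, 0.026400098577141762), 85.4024429321289) 0.21156270481797568
single 0.065 292 ((0.5196352601051331, -0.21573029458522797), (0.12394154816865921, 0.08163771778345108), 11.240036010742188) 0.07596917930933914
single 0.085 62 ((0.5409833192825317, -0.21034741401672363), (0.09581656754016876, 0.08313119411468506), 10.774934768676758) 0.11842130216031597
single 0.14 304 ((0.5760757327079773, -0.20226016640663147), (0.03600247576832771, 0.08391733467578888), 5.982995986938477) 0.1499835364995055
single 0.2 286 ((0.5927281975746155, -0.20141011476516724), (0.02555629052221775, 0.08395873755216599), 10.22513484954834) 0.21136259660881804
spool 0.09341917827525825 [ 0.47392664 -0.03025153] [0.53281341 0.02810446] ((0.5018843412399292, -0.0019663083367049694), 0.011593053117394447)
sleeve 0.09442209292921033 [ 0.39806127 -0.4459762 ] [ 0.45817793 -0.382918  ] ((0.42886221408843994, -0.4145638346672058), 0.03220492973923683)
oil 0.1286940589789305 [0.47419056 0.4011286 ] [0.54466502 0.47267647] ((0.510053277015686, 0.43658527731895447), 0.004553419537842274)
can 0.09110563928757243 [ 0.71943414 -0.16346605] [ 0.77864853 -0.10459932] ((0.7500807046890259, -0.13417977094650269), 0.028425509110093117)
```

View pics/z_twin.png

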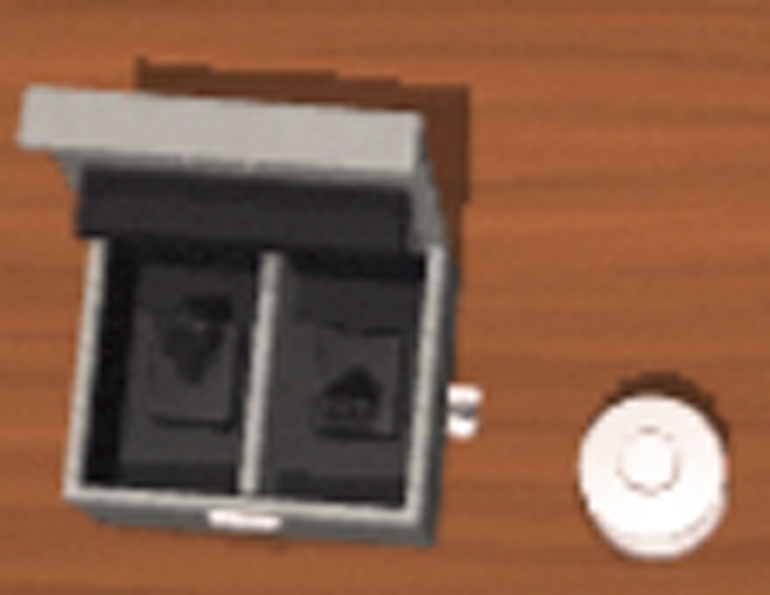

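View pics/z_single.png

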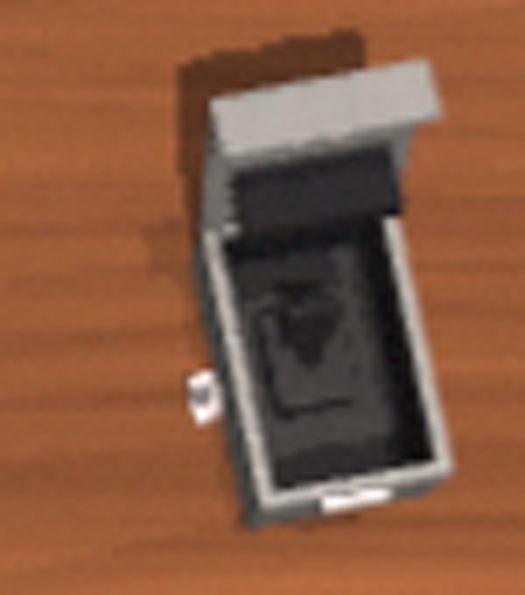

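Run:
```python
from h import *
from scipy.optimize import minimize
c=dict(np.load("top0.npz"));W=cloud(c)
# wells: points inside box; rim points: z .073-.085 near box
for nm,(u0,u1,v0,v1) in dict(twin=(205,275,150,235),single=(340,395,160,240)).items():
    S=W[v0:v1,u0:u1].reshape(-1,3)
    R=S[(S[:,2]>.074)&(S[:,2]<.088)]
    print(nm,len(R),R[:,2].mean(),cv2.minAreaRect(R[:,:2].astype(np.float32)))
    C=S[(S[:,2]>.125)&(S[:,2]<.225)]
    # cover planes: fit line of front face
    for lo,hi in((.128,.15),(.15,.17),(.17,.19),(.19,.21),(.205,.23)):
        m=(S[:,2]>lo)&(S[:,2]<hi); print(lo,m.sum(),S[m].min(0),S[m].max(0))
    T=S[S[:,2]>.2]; vx=np.polyfit(T[:,1],T[:,0],1); print("lip yaw",np.degrees(np.arctan(vx[0])), T[:,2].max())
    # depth grid
    print(np.round(W[v0:v1:4,u0:u1:5,2]*1000))
```

```text
twin 241 0.07891021929931308 ((0.5417330861091614, 0.1608680933713913), (0.15036965906620026, 0.12065970152616501), 87.43498229980469)
0.128 431 [0.57566103 0.08281157 0.1281672 ] [0.61517113 0.2315771  0.14999313]
0.15 181 [0.57697125 0.08214532 0.15001414] [0.61517636 0.23051971 0.16958716]
0.17 6 [0.606846   0.0816074  0.17152731] [0.61143281 0.08510518 0.18707413]
0.19 150 [0.59496274 0.08189362 0.1943209 ] [0.62829719 0.23149282 0.20997704]
0.205 509 [0.59348767 0.08162089 0.2050613 ] [0.62829719 0.23276431 0.22022569]
lip yaw 4.078916924461432 0.22022568513300889
[[ -6.  -2.  -5.  nan  -8. -11.  -6.   5.   0.  -1.   2.  -1.  -8.  -0.]
 [  0.  -2.  -4.   4.  -7.  -2.  -4.   1.   4.  -0.  -3.  -8.  -3.   1.]
 [ -7.  -2.  -0.  -2.  -5.  -2.  -0.  -8.  -2.  -4.  -1.  -3.  -4.  -6.]
 [ -2. 208.   1.   2.  -1.  -8.   3.  nan  -3.  -2.   5.  -5.  -5.  -2.]
 [ -6. 218. 211. 212. 209. 215. 212. 210. 214. 207. 214. 211.  -0.  -0.]
 [ -3. 215. 213. 211. 214. 211. 210. 214. 211. 209. 213. 214. 187.  -5.]
 [ -4.   1. 134. 147. 149. 141. 146. 153. 160. 157. 216. 213. 164.  -3.]
 [ -7.  -4.  
[... 2155 characters left out ...]
3.]
 [  0.  -4.  -5.  86. 154. 148. 141.  33.  79.   4.   1.]
 [ -6.  -1.   1.  80.  20.   9.   2.   0.  69.   4.  -2.]
 [  4.  -1.   1.  78.   9.   2.   7.   4.  70.  -4.  -1.]
 [ -8.  -3.  -4.  57.   5.  56.  62.   8.  48.  -3.   2.]
 [ -2.   3.  -2.  39.   7.  17.  43.   5.  33.  -4.  -1.]
 [  2.   3.  -2.  17.   5.  16.  25.   9.  18.  78.  -5.]
 [ -1.  -2.  -6.   7.  79.  20.  22.  23.   3.  77.   1.]
 [ -4.  -3.  -2.  -7.  79.   5.   7.   6.   5.  77.  -1.]
 [ -2.  -7.  -0.   5.  75.   7.  10.   1.  10.  61.  -0.]
 [ -4.  -0.  -1.  -6.  53.   9.   6.  77.  79.  58.  -1.]
 [ -4.  -4.  -0.   1.  38.  60.  30.  -7.  -1.  -2.  -3.]
 [  0.  -1.  -3.  -1.   3.  -4.   5.  -3.  -3.  -3.   1.]]
```

```bash
cat >> h.py <<'E'
def onplane(c,u,v,z):
    E=c["extrinsics"];d=E[:3,:3]@np.array([(u-c["cx"])/c["fx"],(v-c["cy"])/c["fy"],1]);t=(z-E[2,3])/d[2];return E[:3,3]+t*d
E
python3 - <<'E'
from h import *
c=dict(np.load("top0.npz"))
f=lambda u0,v0,u,v:onplane(c,u0+(u+.5)/7-.5,v0+(v+.5)/7-.5,.08)[:2]
for nm,u0,v0,L in(("twin",205,150,[(65,497),(413,522),(443,243),(98,240),(242,490),(262,255)]),("single",325,160,[(258,508),(452,468),(397,218),(205,232)])):
    print(nm)
    for p in L: print(p,f(u0,v0,*p).round(4))
cs=dict(np.load("side0.npz"))
im=cs["pixels"][155:275,225:365,::-1]
cv2.imwrite("pics/zside.png",cv2.resize(im,None,fx=5,fy=5,interpolation=cv2.INTER_CUBIC))
E
```

```text
twin
(65, 497) [0.4884 0.237 ]
(413, 522) [0.4782 0.0941]
(443, 243) [0.5951 0.084 ]
(98, 240) [0.5961 0.2272]
(242, 490) [0.4913 0.1645]
(262, 255) [0.5899 0.159 ]
single
(258, 508) [ 0.4554 -0.1865]
(452, 468) [ 0.472  -0.2664]
(397, 218) [ 0.5766 -0.246 ]
(205, 232) [ 0.5705 -0.1661]
```

View pics/zside.png

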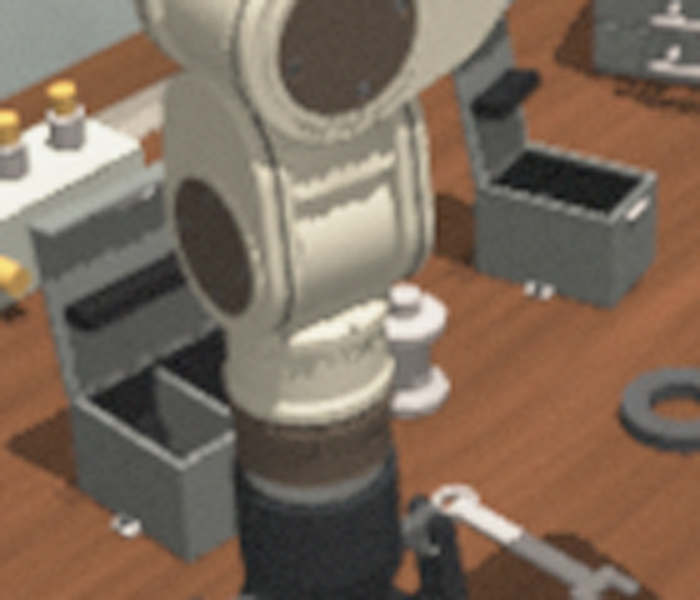

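```bash
python3 - <<'E'
import workcell
print(workcell.__all__ if hasattr(workcell,'__all__') else [n for n in dir(workcell) if n[0]!='_'])
print(getattr(workcell,'tcp_to_tips',None))
E
cat >> h.py <<'E'
from scipy.spatial.transform import Rotation as R
class Box:
    def __init__(s,o,yaw,half,piv): s.o=np.array([*o,0.]);s.yaw=np.radians(yaw);s.R=R.from_euler('z',s.yaw).as_matrix();s.half=half;s.piv=piv
    def w(s,p): return np.asarray(p)@s.R.T+s.o
twin=Box((.5425,.161),-4.3,73,{'L':.036,'R':-.036}); single=Box((.5225,-.2152),10.7,40,{'S':0.})
E
python3 - <<'E'
from h import *
c=dict(np.load("top0.npz"))
for nm,b,u0,v0,w,h in(("twin",twin,205,150,110,85),("single",single,325,160,75,85)):
    im=cv2.resize(c["pixels"][v0:v0+h,u0:u0+w,::-1],None,fx=7,fy=7,interpolation=cv2.INTER_CUBIC)
    def line(L,col):
        L=[b.w(p) for p in L];q=np.array([proj(c,p) for p in L]);q=((q-[u0,v0]+.5)*7-.5).round().astype(int);cv2.polylines(im,[q],True,col,1)
    H=b.half/1e3
    line([(x,y,.08) for x,y in((-.06,-H),(-.06,H),(.06,H),(.06,-H))],(0,255,0))
    for y in b.piv.values(): line([(.006+x,y+k,.024) for x,k in((-.022,-.022),(-.022,.022),(.022,.022),(.022,-.022))],(0,255,255))
    hw=.075 if H>.05 else .042
    for th in (1.57,1.67):
        line([(.058-.13*np.cos(th)+s*.0025,k,.0825+.13*np.sin(th)) for k,s in((-hw,1),(hw,1),(hw,-1),(-hw,-1))],(255,0,255))
    cv2.imwrite(f"pics/ov_{nm}.png",im)
E
```

```text
['Unreachable', 'camera', 'get_obs', 'job_done', 'tcp_to_tips']
0.011
```

View pics/ov_twin.png

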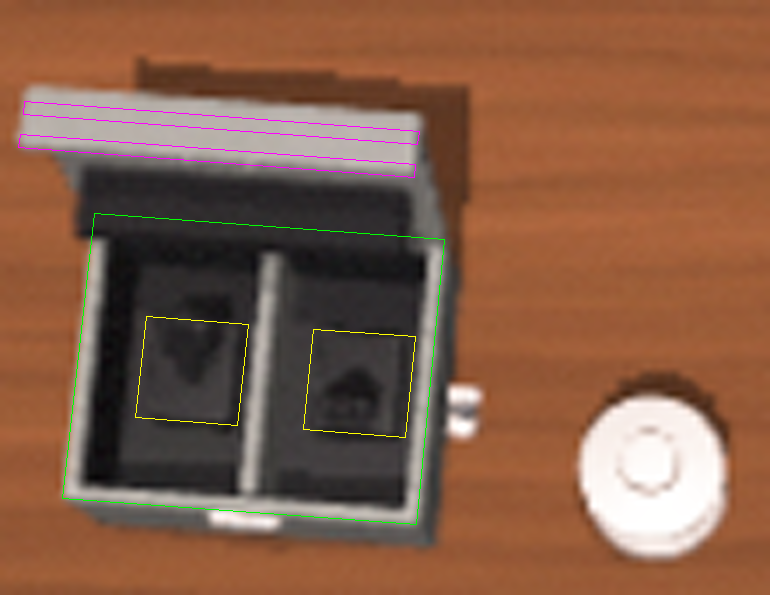

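View pics/ov_single.png

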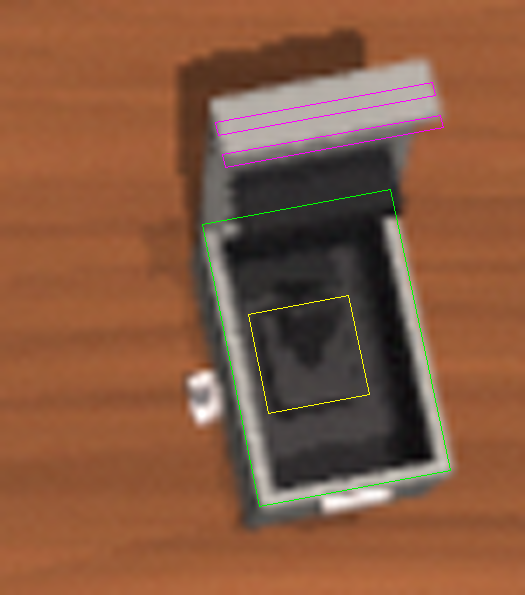

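```bash
cat >> h.py <<'E'
def go(b,tip,tilt,dyaw=0,show=True):
    """tip: box-frame tip centre in mm; tilt deg; prints total delta in move units from the current pose"""
    from workcell import get_obs
    o=get_obs()
    Rt=R.from_euler('z',b.yaw+np.radians(dyaw))*R.from_euler('y',-np.radians(tilt))*R.from_quat([0,1,0,0])
    z=Rt.as_matrix()[:,2]; tcp=b.w(np.array(tip)/1e3)-.011*z
    rv=(Rt*R.from_quat(o['tool_rot']).inv()).as_rotvec()
    d=tcp-o['eef_pos']
    print('t',round(o['clock'],2),'eef',o['eef_pos'].round(4),'F',o['ft_force'].round(2),'w',round(o['grip_width'],4))
    print('d mm',(d*1e3).round(1),'rot deg',np.degrees(rv).round(2),'| units',(d/.5).round(4),(np.degrees(rv)/30).round(4))
def where(b):
    from workcell import get_obs
    o=get_obs();Rt=R.from_quat(o['tool_rot']).as_matrix()
    t=b.R.T@(o['eef_pos']+.011*Rt[:,2]-b.o)*1e3; z=b.R.T@Rt[:,2]
    print('t',round(o['clock'],2),'tip box',t.round(1),'tilt',np.degrees(np.arctan2(z[0],-z[2])).round(1),'Fbox',(b.R.T@o['ft_force']).round(2),'w',round(o['grip_width'],4))
E
python3 - <<'E'
from h import *
go(twin,(-37,36,235),5)
go(single,(-37,0,235),5)
E
```

```text
t 0.1 eef [0.1133 0.4865 0.2415] F [-0.03 -0.57 -0.1 ] w 0.0852
d mm [ 394.1 -286.7    4.4] rot deg [-0.65 -4.96  8.81] | units [ 0.7881 -0.5734  0.0089] [-0.0218 -0.1653  0.2936]
t 0.1 eef [0.1133 0.4865 0.2415] F [-0.03 -0.57 -0.1 ] w 0.0852
d mm [ 371.9 -708.7    4.4] rot deg [-0.   -5.03 23.8 ] | units [ 0.7438 -1.4174  0.0089] [-0.     -0.1678  0.7933]
```

Request:
{"name": "move_arm", "arguments": {
  "moves": [
    [[0.065, -0.047, 0.005, 0, -0.02, 0.03, 1], [0.065, -0.047, 0.005, 0, -0.02, 0.03, 1], [0.065, -0.047, 0.005, 0, -0.02, 0.03, 1], [0.065, -0.047, 0.005, 0, -0.02, 0.03, 1], [0.065, -0.047, 0, 0, -0.02, 0.03, 1], [0.065, -0.047, 0, 0, -0.02, 0.03, 1], [0.065, -0.047, 0, 0, -0.02, 0.03, 1], [0.065, -0.047, 0, 0, -0.02, 0.03, 1]]
  ]
}}

```text
clock: 0.77
eef_pos: [0.3746, 0.293, 0.2476]
tool_rot: [0.039, 0.998, 0.001, 0.041]
ft_force: [0.6, 0.9, -0.0]
grip_width: 0.0002
```

```bash
python3 -c "
from h import *
go(twin,(-37,36,130),5)"
```

```text
t 0.77 eef [0.3746 0.293  0.2476] F [ 0.57  0.95 -0.02] w 0.0002
d mm [ 132.7  -93.2 -106.6] rot deg [-0.31 -0.29  0.18] | units [ 0.2654 -0.1865 -0.2132] [-0.0102 -0.0096  0.0058]
```

Request:
{"name": "move_arm", "arguments": {
  "moves": [
    [[0.05, -0.035, -0.035, 0, 0, 0, 1], [0.05, -0.035, -0.035, 0, 0, 0, 1], [0.05, -0.035, -0.035, 0, 0, 0, 1], [0.05, -0.035, -0.035, 0, 0, 0, 1], [0.045, -0.03, -0.035, -0.01, -0.01, 0.005, 1], [0.02, -0.015, -0.03, 0, 0, 0, 1], [0, 0, 0, 0, 0, 0, 1]]
  ]
}}

```text
clock: 1.35
eef_pos: [0.5176, 0.1884, 0.14]
tool_rot: [0.043, 0.998, -0.001, 0.045]
ft_force: [-0.5, 0.1, -0.1]
grip_width: -0.0002
```

```bash
python3 -c "
from h import *
where(twin)
go(twin,(-37,36,50),5)
from workcell import camera
for n in ('side','top'):
    c=camera(n);print(np.array(proj(c,twin.w((-.037,.036,.13)))))
    u,v=[int(x) for x in proj(c,twin.w((-.037,.036,.10)))]
    im=c['pixels'][max(0,v-60):v+60,u-80:u+80,::-1];cv2.imwrite(f'pics/a_{n}.png',cv2.resize(im,None,fx=5,fy=5,interpolation=cv2.INTER_CUBIC))
"
```

```text
t 1.35 tip box [-25.9  25.4 129. ] tilt 5.2 Fbox [-0.55  0.09 -0.06] w -0.0002
t 1.35 eef [0.5176 0.1884 0.14  ] F [-0.54  0.13 -0.06] w -0.0002
d mm [-10.2  11.4 -79. ] rot deg [-0.06  0.21  0.64] | units [-0.0205  0.0228 -0.158 ] [-0.002   0.0069  0.0214]
[263.73989933 227.46789877]
[223.8712007  210.97789087]
```

View pics/a_side.png

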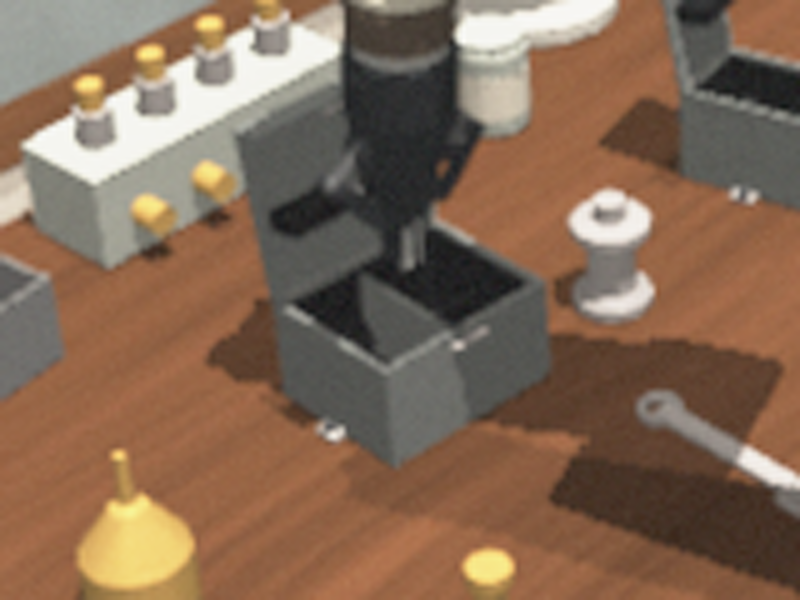

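View pics/a_top.png

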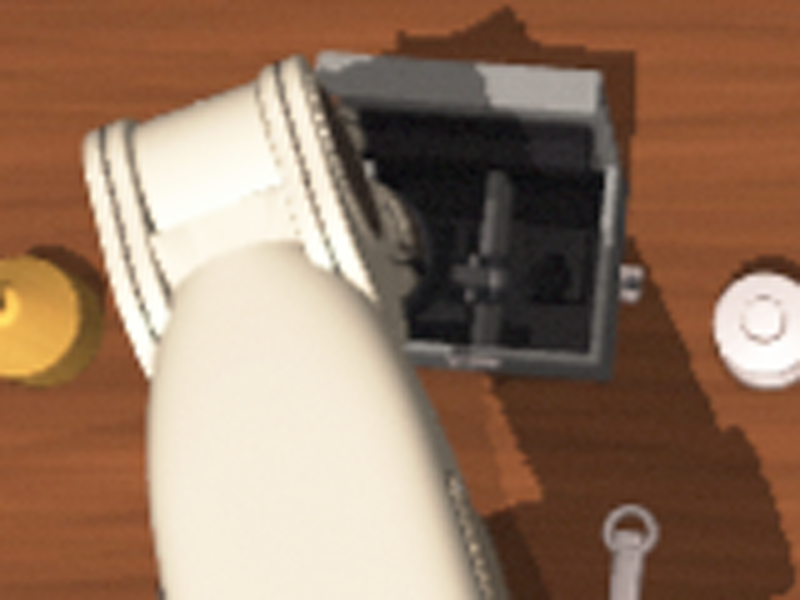

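The side view shows the fingertips at crop px (410,260), just above the well, at tip height z of about 129 mm. The box, its rim and the spool are undisturbed. There is a bit of overshoot, so I'll correct it and then descend.

Request:
{"name": "move_arm", "arguments": {
  "moves": [
    [[-0.02, 0.022, 0, 0, 0, 0.02, 1], [0, 0, 0, 0, 0, 0, 1], [0, 0, 0, 0, 0, 0, 1]]
  ]
}}

```text
clock: 1.7
eef_pos: [0.5055, 0.2044, 0.145]
tool_rot: [0.035, 0.998, 0.001, 0.047]
ft_force: [0.2, 0.0, 0.2]
grip_width: -0.0004
```

```bash
python3 -c "
from h import *
where(twin)
go(twin,(-37,36,50),5)"
```

```text
t 1.7 tip box [-39.1  40.5 134.1] tilt 5.4 Fbox [0.21 0.02 0.23] w -0.0004
t 1.7 eef [0.5055 0.2044 0.145 ] F [0.21 0.   0.23] w -0.0004
d mm [  1.9  -4.6 -84.1] rot deg [-0.28  0.43 -0.28] | units [ 0.0038 -0.0092 -0.1681] [-0.0094  0.0142 -0.0095]
```

Request:
{"name": "move_arm", "arguments": {
  "moves": [
    [[0.002, -0.004, -0.03, 0, 0.01, 0, 1], [0.002, -0.004, -0.03, 0, 0, 0, 1], [0, 0, -0.03, 0, 0, 0, 1], [0, 0, -0.02, 0, 0, 0, 1], [0, 0, 0, 0, 0, 0, 1], [0, 0, 0, 0, 0, 0, 1]]
  ]
}}

```text
clock: 2.2
eef_pos: [0.5071, 0.2083, 0.0967]
tool_rot: [0.029, 0.998, 0.005, 0.051]
ft_force: [0.3, 0.1, 0.3]
grip_width: -0.0001
```

```bash
python3 -c "
from h import *
where(twin)
go(twin,(-37,36,50),5)"
```

```text
t 2.2 tip box [-37.7  44.6  85.8] tilt 5.8 Fbox [0.33 0.12 0.34] w -0.0001
t 2.2 eef [0.5071 0.2083 0.0967] F [0.34 0.09 0.34] w -0.0001
d mm [  0.2  -8.5 -35.7] rot deg [-0.65  0.87 -1.01] | units [ 0.0005 -0.017  -0.0715] [-0.0215  0.0291 -0.0337]
```

Request:
{"name": "move_arm", "arguments": {
  "moves": [
    [[0, -0.017, 0, -0.02, 0.03, -0.03, 1], [0, 0, 0, 0, 0, 0, 1], [0, 0, 0, 0, 0, 0, 1]]
  ]
}}

```text
clock: 2.45
eef_pos: [0.5078, 0.2008, 0.0999]
tool_rot: [0.036, 0.998, -0.001, 0.045]
ft_force: [-0.0, -0.9, 0.1]
grip_width: -0.0001
```

```bash
python3 -c "
from h import *
where(twin)
go(twin,(-37,36,50),5)"
```

```text
t 2.45 tip box [-36.7  37.1  88.9] tilt 5.1 Fbox [ 0.04 -0.88  0.05] w -0.0001
t 2.45 eef [0.5078 0.2008 0.0999] F [-0.02 -0.88  0.05] w -0.0001
d mm [ -0.4  -1.  -38.9] rot deg [-0.08  0.11 -0.17] | units [-0.0008 -0.0021 -0.0778] [-0.0026  0.0038 -0.0056]
```

Request:
{"name": "move_arm", "arguments": {
  "moves": [
    [[0, -0.001, -0.022, 0, 0, 0, 1], [0, -0.001, -0.022, 0, 0, 0, 1], [0, -0.001, -0.02, 0, 0, 0, 1], [0, 0, -0.01, 0, 0, 0, 1], [0, 0, 0, 0, 0, 0, 1]]
  ]
}}

```text
clock: 2.87
eef_pos: [0.5115, 0.2001, 0.0659]
tool_rot: [0.037, 0.998, 0.001, 0.049]
ft_force: [-0.7, 0.2, -0.5]
grip_width: 0.0004
```

```bash
python3 -c "
from h import *
where(twin)
go(twin,(-37,36,50),5)"
```

```text
t 2.87 tip box [-32.8  36.7  54.9] tilt 5.6 Fbox [-0.72  0.15 -0.45] w 0.0004
t 2.87 eef [0.5115 0.2001 0.0659] F [-0.7   0.2  -0.45] w 0.0004
d mm [-4.1 -0.4 -4.9] rot deg [-0.28  0.61 -0.1 ] | units [-0.0082 -0.0007 -0.0098] [-0.0093  0.0202 -0.0033]
```

Request:
{"name": "move_arm", "arguments": {
  "moves": [
    [[0.006, 0, -0.008, 0, -0.03, 0, 1], [0.008, 0, 0, 0, -0.03, 0, 1], [0.008, 0, 0, 0, -0.03, 0, 1], [0, 0, 0, 0, 0, 0, 1]]
  ]
}}

```text
clock: 3.2
eef_pos: [0.5238, 0.2001, 0.0625]
tool_rot: [0.037, 0.997, 0.002, 0.074]
ft_force: [-0.5, -0.2, -1.1]
grip_width: -0.0002
```

```bash
python3 -c "
from h import *
where(twin)
go(twin,(0,36,50),15)"
```

```text
t 3.2 tip box [-19.9  37.7  51.6] tilt 8.5 Fbox [-0.44 -0.26 -1.07] w -0.0002
t 3.2 eef [0.5238 0.2001 0.0625] F [-0.45 -0.23 -1.07] w -0.0002
d mm [18.5 -3.  -1.9] rot deg [-1.02 -6.47 -0.13] | units [ 0.037  -0.006  -0.0038] [-0.0341 -0.2157 -0.0042]
```

Request:
{"name": "move_arm", "arguments": {
  "moves": [
    [[0.008, -0.001, 0, -0.01, -0.06, 0, 1], [0.008, -0.001, 0, -0.01, -0.06, 0, 1], [0.008, -0.001, 0, 0, -0.05, 0, 1], [0, 0, 0, 0, 0, 0, 1]]
  ]
}}

```text
clock: 3.53
eef_pos: [0.5379, 0.1991, 0.0647]
tool_rot: [0.037, 0.992, -0.001, 0.122]
ft_force: [-0.6, 0.1, 0.4]
grip_width: 0.0001
```

```bash
python3 -c "
from h import *
where(twin)
go(twin,(0,36,50),15)"
```

```text
t 3.53 tip box [-4.7 37.7 54. ] tilt 14.0 Fbox [-0.59  0.1   0.45] w 0.0001
t 3.53 eef [0.5379 0.1991 0.0647] F [-0.58  0.15  0.45] w 0.0001
d mm [ 4.4 -2.  -4.1] rot deg [-0.47 -0.97 -0.12] | units [ 0.0088 -0.004  -0.0082] [-0.0158 -0.0324 -0.004 ]
```

Request:
{"name": "move_arm", "arguments": {
  "moves": [
    [[0.005, -0.002, -0.008, 0, 0, 0, 1], [0.006, 0, 0, 0, 0, 0, 1], [0.006, 0, 0, 0, 0, 0, 1]]
  ]
}}

```text
clock: 3.78
eef_pos: [0.5467, 0.1983, 0.0614]
tool_rot: [0.036, 0.992, -0.001, 0.122]
ft_force: [0.6, -0.3, 0.4]
grip_width: 0.0001
```

```bash
python3 -c "
from h import *
where(twin)"
```

```text
t 3.78 tip box [ 4.1 37.6 50.8] tilt 14.0 Fbox [ 0.61 -0.26  0.38] w 0.0001
```

Request:
{"name": "move_arm", "arguments": {
  "moves": [
    [[0.005, 0, 0, 0, -0.02, 0, 1], [0.005, 0, 0, 0, -0.02, 0, 1]]
  ]
}}

```text
clock: 3.95
eef_pos: [0.5505, 0.1983, 0.0608]
tool_rot: [0.036, 0.991, -0.0, 0.13]
ft_force: [-16.1, 0.4, 13.6]
grip_width: -0.0005
```

```bash
python3 -c "
from h import *
where(twin)"
```

```text
t 3.95 tip box [ 8.  37.9 50.2] tilt 14.9 Fbox [-16.13  -0.83  13.56] w -0.0005
```

Request:
{"name": "move_arm", "arguments": {
  "moves": [
    [[-0.008, 0, 0, 0, 0, 0, 1], [0, 0, 0, 0, 0, 0, 1]]
  ]
}}

```text
clock: 4.12
eef_pos: [0.5458, 0.1982, 0.0605]
tool_rot: [0.036, 0.991, -0.0, 0.129]
ft_force: [-1.0, 0.8, -0.0]
grip_width: 0.0001
```

```bash
python3 -c "
from h import *
where(twin)
c=dict(np.load('side0.npz'))
u,v=[int(x) for x in proj(c,twin.w((-.037,.036,.10)))]
for z in (.129,.139,.149):
  p=np.array(proj(c,twin.w((-.026,.0254,z))));print(((p-[u-80,max(0,v-60)]+.5)*5-.5))
"
```

```text
t 4.12 tip box [ 3.3 37.4 49.8] tilt 14.8 Fbox [-1.03  0.7  -0.  ] w 0.0001
[402.27311886 257.65432572]
[401.14332078 245.28734244]
[400.00649799 232.84346531]
```

The left twin tumbler was felt at the ON position: contact came only at x of about +6 to +8 mm in the box frame, where the ON face is. Nothing was touched where an OFF paddle would stand. Next I'll lift over to the right well.

Request:
{"name": "move_arm", "arguments": {
  "moves": [
    [[-0.015, 0, 0.02, 0, 0.06, 0, 1], [-0.015, 0, 0.03, 0, 0.06, 0, 1], [-0.015, 0, 0.03, 0, 0.06, 0, 1], [-0.015, -0.02, 0.03, 0, 0.06, 0, 1], [-0.01, -0.04, 0, 0, 0.06, 0, 1], [-0.01, -0.04, 0, 0, 0.04, 0, 1], [0, -0.03, 0, 0, 0, 0, 1], [0, 0, 0, 0, 0, 0, 1]]
  ]
}}

```text
clock: 4.78
eef_pos: [0.5073, 0.132, 0.1183]
tool_rot: [0.034, 0.999, -0.004, 0.04]
ft_force: [-0.4, -0.2, -0.2]
grip_width: 0.0
```

```bash
python3 -c "
from h import *
where(twin)
go(twin,(-37,-36,50),5)"
```

```text
t 4.78 tip box [-32.1 -31.6 107.3] tilt 4.6 Fbox [-0.39 -0.2  -0.16] w 0.0
t 4.78 eef [0.5073 0.132  0.1183] F [-0.4  -0.17 -0.16] w 0.0
d mm [ -5.3  -4.  -57.3] rot deg [ 0.23 -0.46 -0.35] | units [-0.0107 -0.0081 -0.1147] [ 0.0075 -0.0153 -0.0116]
```

Request:
{"name": "move_arm", "arguments": {
  "moves": [
    [[-0.012, -0.008, -0.005, 0, 0, 0, 1], [-0.002, 0, -0.02, 0, 0, 0, 1], [0, 0, -0.015, 0, 0, 0, 1], [0, 0, 0, 0, 0, 0, 1]]
  ]
}}

```text
clock: 5.12
eef_pos: [0.5012, 0.128, 0.0979]
tool_rot: [0.035, 0.999, -0.003, 0.042]
ft_force: [-0.3, -0.2, 0.3]
grip_width: 0.0002
```

```bash
python3 -c "
from h import *
where(twin)
go(twin,(-37,-36,50),5)"
```

```text
t 5.12 tip box [-37.8 -36.1  86.9] tilt 4.8 Fbox [-0.27 -0.18  0.33] w 0.0002
t 5.12 eef [0.5012 0.128  0.0979] F [-0.28 -0.16  0.33] w 0.0002
d mm [  0.8  -0.  -36.9] rot deg [ 0.15 -0.24 -0.26] | units [ 0.0016 -0.     -0.0738] [ 0.0051 -0.0079 -0.0088]
```

Request:
{"name": "move_arm", "arguments": {
  "moves": [
    [[0, 0, -0.02, 0, 0, 0, 1], [0, 0, -0.022, 0, 0, 0, 1], [-0.002, 0, -0.022, 0, 0, 0, 1], [-0.002, 0, -0.01, 0, 0, 0, 1], [-0.001, 0, -0.003, 0, 0, 0, 1]]
  ]
}}

```text
clock: 5.53
eef_pos: [0.4995, 0.1306, 0.0584]
tool_rot: [0.033, 0.999, -0.003, 0.043]
ft_force: [3.0, -1.5, 1.8]
grip_width: 0.0002
```

```bash
python3 -c "
from h import *
where(twin)
go(twin,(-37,-36,50),5)"
```

```text
t 5.53 tip box [-39.6 -33.5  47.4] tilt 5.0 Fbox [ 3.12 -1.27  1.76] w 0.0002
t 5.53 eef [0.4995 0.1306 0.0584] F [ 3.02 -1.5   1.76] w 0.0002
d mm [ 2.4 -2.7  2.6] rot deg [ 0.13 -0.05 -0.49] | units [ 0.0048 -0.0053  0.0052] [ 0.0043 -0.0015 -0.0162]
```

Request:
{"name": "move_arm", "arguments": {
  "moves": [
    [[0.006, -0.003, 0.004, 0, 0, 0, 1], [0.004, -0.002, 0, 0, -0.02, 0, 1]]
  ]
}}

```text
clock: 5.7
eef_pos: [0.5049, 0.1288, 0.0606]
tool_rot: [0.032, 0.998, -0.002, 0.049]
ft_force: [0.3, -0.5, -0.1]
grip_width: 0.0002
```

```bash
python3 -c "
from h import *
where(twin)"
```

```text
t 5.7 tip box [-34.  -35.   49.7] tilt 5.6 Fbox [ 0.34 -0.48 -0.13] w 0.0002
```

Request:
{"name": "move_arm", "arguments": {
  "moves": [
    [[0.005, 0, 0, 0, -0.03, 0, 1], [0.005, 0, 0, 0, -0.03, 0, 1], [0.005, 0, 0, 0, -0.03, 0, 1]]
  ]
}}

```text
clock: 5.95
eef_pos: [0.514, 0.1289, 0.0619]
tool_rot: [0.033, 0.997, -0.001, 0.075]
ft_force: [-1.8, 0.5, 1.3]
grip_width: 0.0001
```

```bash
python3 -c "
from h import *
where(twin)"
```

```text
t 5.95 tip box [-24.4 -34.1  51. ] tilt 8.6 Fbox [-1.78  0.39  1.25] w 0.0001
```

Request:
{"name": "move_arm", "arguments": {
  "moves": [
    [[0.006, 0, -0.002, 0, -0.03, 0, 1], [0.006, 0, 0, 0, -0.03, 0, 1]]
  ]
}}

```text
clock: 6.12
eef_pos: [0.5174, 0.1288, 0.0604]
tool_rot: [0.032, 0.995, -0.001, 0.089]
ft_force: [-4.1, -0.1, 1.8]
grip_width: 0.0
```

```bash
python3 -c "
from h import *
where(twin)"
```

```text
t 6.12 tip box [-20.7 -34.   49.6] tilt 10.3 Fbox [-4.09 -0.39  1.82] w 0.0
```

Contact at the OFF position, 4 N: the right tumbler is off. I'll push it over.

Request:
{"name": "move_arm", "arguments": {
  "moves": [
    [[0.012, 0, 0, 0, -0.04, 0, 1], [0.012, 0, 0, 0, -0.04, 0, 1], [0.012, 0, 0, 0, -0.04, 0, 1]]
  ]
}}

```text
clock: 6.37
eef_pos: [0.5331, 0.1283, 0.0596]
tool_rot: [0.032, 0.992, 0.0, 0.121]
ft_force: [0.2, -1.0, -0.3]
grip_width: -0.0001
```

```bash
python3 -c "
from h import *
where(twin)"
```

```text
t 6.37 tip box [ -4.3 -33.2  49. ] tilt 13.9 Fbox [ 0.32 -1.   -0.25] w -0.0001
```

Request:
{"name": "move_arm", "arguments": {
  "moves": [
    [[0.006, 0, 0.001, 0, 0, 0, 1], [0.006, 0, 0, 0, 0, 0, 1], [0.004, 0, 0, 0, 0, 0, 1]]
  ]
}}

```text
clock: 6.62
eef_pos: [0.5422, 0.1283, 0.0606]
tool_rot: [0.032, 0.992, 0.0, 0.123]
ft_force: [0.6, -0.2, -0.2]
grip_width: -0.0002
```

```bash
python3 -c "
from h import *
where(twin)"
```

```text
t 6.62 tip box [  4.9 -32.5  49.9] tilt 14.1 Fbox [ 0.63 -0.12 -0.2 ] w -0.0002
```

Request:
{"name": "move_arm", "arguments": {
  "moves": [
    [[0.004, 0, 0, 0, 0, 0, 1], [0.003, 0, 0, 0, 0, 0, 1]]
  ]
}}

```text
clock: 6.78
eef_pos: [0.5446, 0.1282, 0.0602]
tool_rot: [0.032, 0.992, 0.0, 0.121]
ft_force: [-9.5, -0.6, 8.7]
grip_width: 0.0003
```

```bash
python3 -c "
from h import *
where(twin)"
```

```text
t 6.78 tip box [  7.2 -32.4  49.6] tilt 13.9 Fbox [-9.47 -1.32  8.66] w 0.0003
```

The right tumbler snapped over, and contact is now at the ON face (x +7 mm, 9 N). On to the single box, passing above the spool.

Request:
{"name": "move_arm", "arguments": {
  "moves": [
    [[-0.015, 0, 0.01, 0, 0.03, 0, 1], [-0.02, 0, 0.05, 0, 0.04, 0, 1], [-0.02, 0, 0.06, 0, 0.06, 0, 1], [-0.02, -0.02, 0.06, 0, 0.06, 0.03, 1], [-0.02, -0.06, 0.02, 0, 0.06, 0.06, 1], [0, -0.08, 0, 0, 0.03, 0.08, 1], [0, -0.08, 0, 0, 0, 0.08, 1], [0, -0.08, 0, 0, 0, 0.08, 1]]
  ]
}}

```text
clock: 7.45
eef_pos: [0.4975, -0.0303, 0.166]
tool_rot: [-0.066, 0.997, 0.003, 0.047]
ft_force: [-0.1, -0.6, 0.4]
grip_width: -0.0001
```

```bash
python3 -c "
from h import *
go(single,(-37,0,120),5)"
```

```text
t 7.45 eef [ 0.4975 -0.0303  0.166 ] F [-0.11 -0.62  0.43] w -0.0001
d mm [ -12.3 -191.9  -35.1] rot deg [-0.03  0.37  3.09] | units [-0.0246 -0.3838 -0.0701] [-0.001   0.0123  0.1031]
```

Request:
{"name": "move_arm", "arguments": {
  "moves": [
    [[-0.005, -0.08, 0, 0, 0, 0.02, 1], [-0.005, -0.08, 0, 0, 0, 0.02, 1], [-0.005, -0.08, 0, 0, 0, 0.02, 1], [-0.003, -0.06, -0.02, 0, 0, 0.02, 1], [-0.003, -0.03, -0.03, 0, 0, 0, 1], [0, 0, -0.02, 0, 0, 0, 1], [0, 0, 0, 0, 0, 0, 1]]
  ]
}}

```text
clock: 8.03
eef_pos: [0.4901, -0.215, 0.1345]
tool_rot: [-0.083, 0.995, -0.001, 0.053]
ft_force: [-0.7, 0.1, 0.5]
grip_width: 0.0002
```

```bash
python3 -c "
from h import *
where(single)
go(single,(-36,0,90),5)"
```

```text
t 8.03 tip box [-30.6   6.  123.5] tilt 6.1 Fbox [-0.71  0.24  0.49] w 0.0002
t 8.03 eef [ 0.4901 -0.215   0.1345] F [-0.74  0.11  0.49] w 0.0002
d mm [ -4.   -7.  -33.5] rot deg [0.46 1.18 1.2 ] | units [-0.0079 -0.014  -0.067 ] [0.0152 0.0393 0.04  ]
```

Request:
{"name": "move_arm", "arguments": {
  "moves": [
    [[-0.006, -0.012, -0.01, 0.015, 0.03, 0.04, 1], [0, 0, -0.025, 0, 0, 0, 1], [0, 0, -0.025, 0, 0, 0, 1], [0, 0, 0, 0, 0, 0, 1]]
  ]
}}

```text
clock: 8.37
eef_pos: [0.4887, -0.2224, 0.1053]
tool_rot: [-0.093, 0.995, 0.003, 0.047]
ft_force: [0.6, 0.0, 0.2]
grip_width: 0.0003
```

```bash
python3 -c "
from h import *
where(single)
go(single,(-36,0,50),5)"
```

```text
t 8.37 tip box [-33.6  -0.9  94.4] tilt 5.4 Fbox [ 0.6  -0.07  0.22] w 0.0003
t 8.37 eef [ 0.4887 -0.2224  0.1053] F [0.6  0.05 0.22] w 0.0003
d mm [ -2.5   0.4 -44.4] rot deg [ 0.06  0.39 -0.01] | units [-0.005   0.0008 -0.0888] [ 0.0021  0.0129 -0.0005]
```

Request:
{"name": "move_arm", "arguments": {
  "moves": [
    [[-0.004, 0, -0.022, 0, 0.01, 0, 1], [-0.001, 0, -0.025, 0, 0, 0, 1], [0, 0, -0.025, 0, 0, 0, 1], [0, 0, -0.012, 0, 0, 0, 1], [0, 0, -0.004, 0, 0, 0, 1]]
  ]
}}

```text
clock: 8.78
eef_pos: [0.4892, -0.2216, 0.0626]
tool_rot: [-0.095, 0.994, 0.002, 0.046]
ft_force: [0.3, 0.4, -0.1]
grip_width: -0.0
```

```bash
python3 -c "
from h import *
where(single)"
```

```text
t 8.78 tip box [-32.9  -0.2  51.6] tilt 5.3 Fbox [ 0.36  0.39 -0.11] w -0.0
```

Request:
{"name": "move_arm", "arguments": {
  "moves": [
    [[0.006, 0.001, -0.003, 0.006, -0.03, 0, 1], [0.005, 0.001, 0, 0.006, -0.03, 0, 1], [0.005, 0.001, 0, 0.006, -0.03, 0, 1]]
  ]
}}

```text
clock: 9.03
eef_pos: [0.4987, -0.2195, 0.0615]
tool_rot: [-0.096, 0.993, 0.004, 0.072]
ft_force: [0.3, 0.0, -0.4]
grip_width: 0.0002
```

```bash
python3 -c "
from h import *
where(single)"
```

```text
t 9.03 tip box [-22.6   0.2  50.6] tilt 8.3 Fbox [ 0.25 -0.03 -0.44] w 0.0002
```

Request:
{"name": "move_arm", "arguments": {
  "moves": [
    [[0.006, 0.001, -0.001, 0.006, -0.03, 0, 1], [0.006, 0.001, 0, 0.006, -0.03, 0, 1]]
  ]
}}

```text
clock: 9.2
eef_pos: [0.506, -0.2186, 0.0622]
tool_rot: [-0.096, 0.991, 0.006, 0.091]
ft_force: [0.0, -0.1, -1.2]
grip_width: -0.0006
```

```bash
python3 -c "
from h import *
where(single)"
```

```text
t 9.2 tip box [-14.9  -0.4  51.4] tilt 10.4 Fbox [-0.01 -0.15 -1.24] w -0.0006
```

No contact at the OFF position. Continuing to the ON face.

Request:
{"name": "move_arm", "arguments": {
  "moves": [
    [[0.006, 0.001, -0.002, 0.006, -0.04, 0, 1], [0.006, 0.001, 0, 0.006, -0.04, 0, 1], [0.006, 0.001, 0, 0.006, -0.04, 0, 1], [0.005, 0.001, 0, 0, 0, 0, 1]]
  ]
}}

```text
clock: 9.53
eef_pos: [0.5191, -0.2173, 0.0633]
tool_rot: [-0.095, 0.987, 0.007, 0.127]
ft_force: [-0.1, 0.6, -0.8]
grip_width: -0.0002
```

```bash
python3 -c "
from h import *
where(single)"
```

```text
t 9.53 tip box [-0.9 -1.5 52.6] tilt 14.6 Fbox [ 0.03  0.63 -0.76] w -0.0002
```

Request:
{"name": "move_arm", "arguments": {
  "moves": [
    [[0.005, 0.001, -0.004, 0, 0, 0, 1], [0.004, 0.001, 0, 0, 0, 0, 1], [0.004, 0.001, 0, 0, 0, 0, 1]]
  ]
}}

```text
clock: 9.78
eef_pos: [0.5267, -0.2162, 0.0622]
tool_rot: [-0.095, 0.987, 0.006, 0.128]
ft_force: [-2.3, -0.5, -0.2]
grip_width: 0.0001
```

```bash
python3 -c "
from h import *
where(single)"
```

```text
t 9.78 tip box [ 6.7 -1.9 51.5] tilt 14.7 Fbox [-2.33 -0.1  -0.21] w 0.0001
```

Request:
{"name": "move_arm", "arguments": {
  "moves": [
    [[0.004, 0.001, 0, 0, 0, 0, 1]]
  ]
}}

```text
clock: 9.87
eef_pos: [0.5273, -0.216, 0.0617]
tool_rot: [-0.094, 0.988, 0.006, 0.126]
ft_force: [-10.3, -2.2, 7.9]
grip_width: -0.0002
```

```bash
python3 -c "
from h import *
where(single)"
```

```text
t 9.87 tip box [ 7.3 -1.8 51. ] tilt 14.5 Fbox [-10.56  -0.27   7.94] w -0.0002
```

The single tumbler is ON too, so all three are on. Now I'll measure the cover angles and move up and behind the single cover.

Request:
{"name": "move_arm", "arguments": {
  "moves": [
    [[-0.02, -0.004, 0.01, 0, 0.03, 0, 1], [-0.03, -0.006, 0.05, 0, 0.05, 0, 1], [-0.03, -0.006, 0.07, 0, 0.08, 0, 1], [-0.01, 0, 0.08, -0.01, 0.08, 0, 1], [0, 0, 0.08, -0.01, 0.08, 0, 1], [0, 0, 0.08, -0.01, 0.06, 0, 1], [0, 0, 0.04, 0, 0.05, 0, 1], [0, 0, 0, 0, 0.03, 0, 1]]
  ]
}}

```text
clock: 10.53
eef_pos: [0.4749, -0.2204, 0.2734]
tool_rot: [-0.093, 0.996, 0.012, -0.004]
ft_force: [0.3, -0.5, -0.0]
grip_width: 0.0001
```

```bash
python3 -c "
from h import *
where(single)
go(single,(115,0,245),0)
for n in('top','side'):
  c=dict(np.load(f'{n}0.npz'));W=cloud(c).reshape(-1,3)
  for b,nm in((twin,'twin'),(single,'single')):
    L=(W-b.o)@b.R*1e3;h=b.half-5
    m=(abs(L[:,1])<h)&(L[:,2]>95)&(L[:,2]<225)&(L[:,0]>20)&(L[:,0]<110)
    P=L[m]
    for lo in range(95,225,10):
      q=P[(P[:,2]>=lo)&(P[:,2]<lo+10)]
      if len(q)>3: print(n,nm,lo,len(q),np.percentile(q[:,0],[2,50,98]).round(1))
"
```

```text
t 10.53 tip box [-47.8   4.  262.4] tilt -0.3 Fbox [ 0.19 -0.5  -0.01] w 0.0001
t 10.53 eef [ 0.4749 -0.2204  0.2734] F [ 0.28 -0.46 -0.01] w 0.0001
d mm [160.6  26.5 -17.4] rot deg [-1.34 -0.58  0.02] | units [ 0.3212  0.053  -0.0347] [-0.0447 -0.0194  0.0007]
top twin 95 5 [57.7 59.2 59.9]
top twin 105 4 [59.8 60.9 62.8]
top twin 135 102 [37.3 50.8 66.7]
top twin 145 455 [37.8 52.2 67.7]
top twin 155 27 [39.6 66.9 67.9]
top twin 205 402 [56.2 68.6 80.1]
top twin 215 55 [56.  61.6 75.6]
top single 95 5 [57.3 58.6 61.7]
top single 135 56 [38.1 44.3 67.8]
top single 145 225 [40.3 54.3 69.3]
top single 155 16 [44.9 68.4 69.4]
top single 205 213 [59.8 71.5 83.3]
top single 215 21 [59.  62.5 76. ]
side twin 95 63 [51.1 57.1 63.6]
side twin 105 68 [52.2 56.8 63.8]
side twin 115 15 [55.1 58.3 63.8]
side twin 125 9 [37.  50.8 62.5]
side twin 135 109 [31.  42.  67.4]
side twin 145 144 [32.6 59.  71.8]
side twin 155 59 [61.4 66.8 72.6]
side twin 165 71 [62.3 68.  73.4]
side twin 175 62 [62.5 69.3 76.4]
side twin 185 51 [64.  70.4 75. ]
side twin 195 12 [54.6 59.9 76.9]
side twin 205 108 [49.7 63.3 79.1]
side single 95 26 [53.2 56.1 61.9]
side single 105 15 [55.5 59.  62.8]
side single 115 7 [57.6 59.5 66.8]
side single 125 9 [37.6 48.9 62.7]
side single 135 53 [34.  50.6 68.5]
side single 145 55 [37.1 52.6 70.1]
side single 155 26 [63.9 68.9 72.7]
side single 165 21 [65.8 70.6 74.2]
side single 175 16 [64.7 70.3 74.6]
```

Request:
{"name": "move_arm", "arguments": {
  "moves": [
    [[0.055, 0.009, -0.002, -0.02, -0.01, 0, 1], [0.07, 0.011, -0.004, -0.02, -0.01, 0, 1], [0.07, 0.011, -0.004, 0, 0, 0, 1], [0.07, 0.011, -0.004, 0, 0, 0, 1], [0.04, 0.006, 0, 0, 0, 0, 1], [0, 0, 0, 0, 0, 0, 1], [0, 0, 0, 0, 0, 0, 1]]
  ]
}}

```text
clock: 11.12
eef_pos: [0.6384, -0.1939, 0.2707]
tool_rot: [-0.093, 0.996, -0.002, 0.006]
ft_force: [0.2, -0.1, -0.7]
grip_width: 0.0001
```

```bash
python3 -c "
from h import *
where(single)
go(single,(112,0,185),0)
"
```

```text
t 11.12 tip box [117.9  -0.6 259.7] tilt 0.6 Fbox [ 0.13 -0.15 -0.67] w 0.0001
t 11.12 eef [ 0.6384 -0.1939  0.2707] F [ 0.16 -0.12 -0.67] w 0.0001
d mm [ -5.8  -0.5 -74.7] rot deg [ 0.14  0.66 -0.  ] | units [-0.0116 -0.001  -0.1493] [ 0.0046  0.022  -0.0001]
```

Request:
{"name": "move_arm", "arguments": {
  "moves": [
    [[-0.012, -0.001, -0.04, 0.005, 0.02, 0, 1], [0, 0, -0.04, 0, 0, 0, 1], [0, 0, -0.035, 0, 0, 0, 1], [0, 0, -0.01, 0, 0, 0, 1], [0, 0, 0, 0, 0, 0, 1]]
  ]
}}

```text
clock: 11.53
eef_pos: [0.6297, -0.1946, 0.2074]
tool_rot: [-0.093, 0.996, -0.0, 0.001]
ft_force: [0.0, 0.8, 0.3]
grip_width: 0.0001
```

```bash
python3 -c "
from h import *
where(single)
go(single,(71,0,197),0)
"
```

```text
t 11.53 tip box [109.2   0.4 196.4] tilt 0.1 Fbox [0.16 0.76 0.28] w 0.0001
t 11.53 eef [ 0.6297 -0.1946  0.2074] F [0.02 0.78 0.28] w 0.0001
d mm [-37.4  -7.5   0.6] rot deg [0.01 0.09 0.03] | units [-0.0749 -0.0149  0.0012] [0.0004 0.0029 0.0009]
```

Request:
{"name": "move_arm", "arguments": {
  "moves": [
    [[-0.025, -0.005, 0, 0, 0, 0, 1], [-0.025, -0.005, 0, 0, 0, 0, 1], [-0.025, -0.005, 0, 0, 0, 0, 1], [-0.025, -0.005, 0, 0, 0, 0, 1]]
  ]
}}

```text
clock: 11.87
eef_pos: [0.58, -0.2046, 0.2109]
tool_rot: [-0.094, 0.996, -0.001, 0.004]
ft_force: [1.5, -0.3, -1.0]
grip_width: 0.0
```

```bash
python3 -c "
from h import *
where(single)
go(single,(30,0,190),0)
from workcell import camera
c=camera('side');cv2.imwrite('pics/b_side.png',cv2.resize(c['pixels'][120:260,260:420,::-1],None,fx=4,fy=4))
"
```

```text
t 11.87 tip box [ 58.5  -0.3 199.9] tilt 0.4 Fbox [ 1.37 -0.59 -0.99] w 0.0
t 11.87 eef [ 0.58   -0.2046  0.2109] F [ 1.45 -0.33 -0.99] w 0.0
d mm [-28.   -5.   -9.9] rot deg [ 0.02  0.45 -0.03] | units [-0.056  -0.01   -0.0198] [ 0.0006  0.0151 -0.0011]
```

View pics/b_side.png

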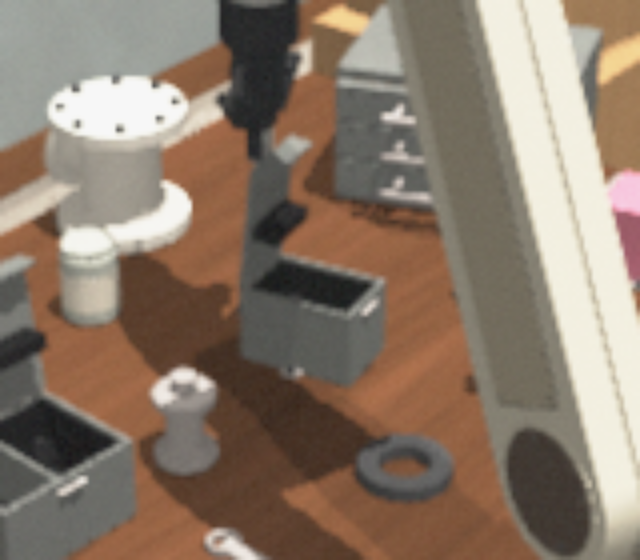

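The fingertip is behind the upright cover, at crop px (255,150), and is pushing it forward with about 1.5 N. I'll follow the arc.

Request:
{"name": "move_arm", "arguments": {
  "moves": [
    [[-0.028, -0.005, -0.01, 0, 0, 0, 1], [-0.028, -0.005, -0.01, 0, 0, 0, 1], [-0.02, -0.004, -0.01, 0, 0, 0, 1], [-0.02, -0.004, -0.01, 0, 0, 0, 1]]
  ]
}}

```text
clock: 12.25
eef_pos: [0.5324, -0.2155, 0.1992]
tool_rot: [-0.093, 0.996, -0.003, 0.011]
ft_force: [0.5, 0.3, -0.6]
grip_width: -0.0003
```

```bash
python3 -c "
from h import *
where(single)
go(single,(-9,0,166),0)
"
```

```text
t 12.25 tip box [  9.9  -2.2 188.2] tilt 1.2 Fbox [ 0.54  0.23 -0.59] w -0.0003
t 12.25 eef [ 0.5324 -0.2155  0.1992] F [ 0.49  0.33 -0.59] w -0.0003
d mm [-18.7  -1.4 -22.2] rot deg [0.23 1.23 0.07] | units [-0.0374 -0.0028 -0.0443] [0.0077 0.0411 0.0022]
```

Request:
{"name": "move_arm", "arguments": {
  "moves": [
    [[-0.018, -0.001, -0.022, 0, 0.02, 0, 1], [-0.02, -0.002, -0.025, 0, 0.02, 0, 1], [-0.016, -0.002, -0.025, 0, 0, 0, 1], [-0.014, -0.003, -0.025, 0, 0, 0, 1]]
  ]
}}

```text
clock: 12.58
eef_pos: [0.5007, -0.2221, 0.1588]
tool_rot: [-0.092, 0.996, -0.006, 0.007]
ft_force: [-0.5, -0.6, 0.3]
grip_width: -0.0002
```

```bash
python3 -c "
from h import *
where(single)
go(single,(-36,0,129),0)
"
```

```text
t 12.58 tip box [-22.6  -2.9 147.8] tilt 0.8 Fbox [-0.61 -0.46  0.29] w -0.0002
t 12.58 eef [ 0.5007 -0.2221  0.1588] F [-0.52 -0.56  0.29] w -0.0002
d mm [-13.5   0.2 -18.8] rot deg [0.6  0.88 0.18] | units [-0.0271  0.0004 -0.0375] [0.0199 0.0294 0.006 ]
```

Request:
{"name": "move_arm", "arguments": {
  "moves": [
    [[-0.016, 0.001, -0.02, 0.01, 0.02, 0, 1], [-0.012, -0.001, -0.02, 0.01, 0.01, 0, 1], [-0.008, -0.002, -0.02, 0, 0, 0, 1], [-0.006, -0.001, -0.02, 0, 0, 0, 1]]
  ]
}}

```text
clock: 12.92
eef_pos: [0.48, -0.2249, 0.1208]
tool_rot: [-0.091, 0.996, -0.001, 0.002]
ft_force: [0.4, -1.0, -0.0]
grip_width: 0.0001
```

```bash
python3 -c "
from h import *
where(single)
go(single,(-43,0,108),0)
"
```

```text
t 12.92 tip box [-43.5  -1.6 109.8] tilt 0.3 Fbox [ 0.21 -1.1  -0.05] w 0.0001
t 12.92 eef [ 0.48   -0.2249  0.1208] F [ 0.41 -1.04 -0.05] w 0.0001
d mm [ 0.3  1.7 -1.8] rot deg [0.08 0.28 0.25] | units [ 0.0005  0.0034 -0.0035] [0.0026 0.0094 0.0083]
```

Request:
{"name": "move_arm", "arguments": {
  "moves": [
    [[-0.001, 0.002, -0.012, 0, 0, 0, 1], [-0.001, 0, -0.012, 0, 0, 0, 1], [0, 0, -0.008, 0, 0, 0, 1]]
  ]
}}

```text
clock: 13.17
eef_pos: [0.4781, -0.2241, 0.1034]
tool_rot: [-0.091, 0.996, -0.001, 0.002]
ft_force: [-1.3, 1.0, 4.2]
grip_width: -0.0007
```

```bash
python3 -c "
from h import *
where(single)
"
```

```text
t 13.17 tip box [-45.3  -0.6  92.4] tilt 0.2 Fbox [-1.09  1.21  4.2 ] w -0.0007
```

Request:
{"name": "move_arm", "arguments": {
  "moves": [
    [[0, 0, -0.006, 0, 0, 0, 1], [0, 0, -0.006, 0, 0, 0, 1]]
  ]
}}

```text
clock: 13.33
eef_pos: [0.4778, -0.2243, 0.0989]
tool_rot: [-0.09, 0.996, -0.001, 0.001]
ft_force: [-3.2, 0.9, 6.3]
grip_width: -0.0001
```

```bash
python3 -c "
from h import *
where(single)
"
```

```text
t 13.33 tip box [-45.6  -0.6  87.9] tilt 0.1 Fbox [-2.98  1.49  6.28] w -0.0001
```

Request:
{"name": "move_arm", "arguments": {
  "moves": [
    [[0, 0, -0.006, 0, 0, 0, 1], [0, 0, -0.006, 0, 0, 0, 1]]
  ]
}}

```text
clock: 13.5
eef_pos: [0.478, -0.2244, 0.0954]
tool_rot: [-0.091, 0.996, -0.001, 0.002]
ft_force: [-10.0, 4.0, 30.0]
grip_width: -0.0
```

```bash
python3 -c "
from h import *
where(single)
"
```

```text
t 13.5 tip box [-45.4  -0.8  84.4] tilt 0.2 Fbox [-9.12  5.84 30.04] w -0.0
```

It's bottomed at z 84.4 with 30 N, where the shut height is 85. I'll release at once and check.

Request:
{"name": "move_arm", "arguments": {
  "moves": [
    [[0, 0, 0.008, 0, 0, 0, 1], [0, 0, 0.03, 0, 0, 0, 1], [0, 0, 0.06, 0, 0, 0, 1], [0, 0, 0.08, 0, 0, 0, 1], [0, 0.02, 0.08, 0, 0, 0, 1], [0.02, 0.06, 0.08, 0, 0, -0.05, 1], [0.02, 0.07, 0.03, 0, 0, -0.07, 1], [0.03, 0.08, 0, 0, 0, -0.07, 1]]
  ]
}}

```text
clock: 14.17
eef_pos: [0.5103, -0.117, 0.2796]
tool_rot: [-0.033, 0.999, -0.001, 0.003]
ft_force: [2.0, -0.1, 0.0]
grip_width: 0.0003
```

```bash
cat > ang.py <<'E'
from h import *
from workcell import camera
import sys
for n in('top','side'):
  c=camera(n);W=cloud(c).reshape(-1,3)
  cv2.imwrite(f'pics/{sys.argv[1]}_{n}.png',c['pixels'][:,:,::-1])
  for b,nm in((twin,'twin'),(single,'single')):
    L=(W-b.o)@b.R*1e3;h=b.half-8
    m=(abs(L[:,1])<h)&(L[:,0]>-60)&(L[:,0]<50)&(L[:,2]>60)&(L[:,2]<130)
    P=L[m]
    if m.sum()>50: k=np.polyfit(P[:,0],P[:,2],1);print(n,nm,m.sum(),'slope',k[0].round(3),'z@-50',np.polyval(k,-50).round(1),'z@40',np.polyval(k,40).round(1),'sd',np.std(P[:,2]-np.polyval(k,P[:,0])).round(1))
E
python3 ang.py c; python3 -c "
from h import *
go(twin,(112,0,250),0)"
```

```text
top twin 209 slope -0.13 z@-50 73.7 z@40 62.0 sd 5.0
top single 484 slope 0.012 z@-50 83.2 z@40 84.3 sd 3.1
side twin 155 slope 0.009 z@-50 68.6 z@40 69.4 sd 7.1
side single 236 slope 0.0 z@-50 80.7 z@40 80.7 sd 2.4
t 14.27 eef [ 0.5113 -0.112   0.277 ] F [ 0.32 -0.4   0.13] w 0.0002
d mm [142.8 264.6 -16. ] rot deg [-0.08  0.21 -8.77] | units [ 0.2857  0.5293 -0.032 ] [-0.0027  0.0069 -0.2923]
```

View pics/c_top.png

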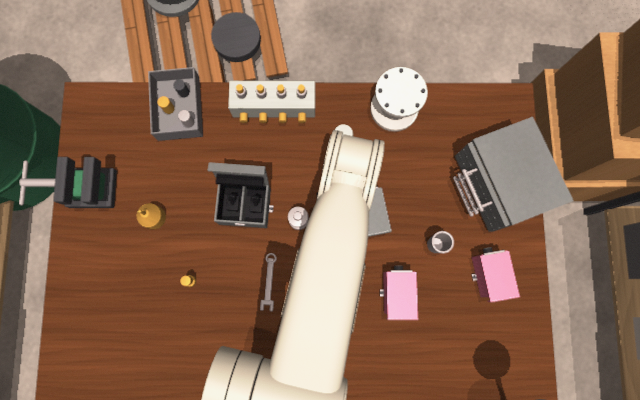

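View pics/c_side.png

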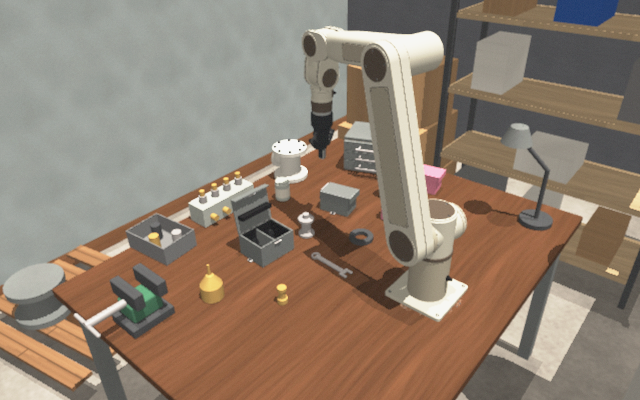

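The single cover lies flat, at about (340,197) in the side view and z of about 84 mm at both ends, and the bystanders look in place. Now for the twin cover.

Request:
{"name": "move_arm", "arguments": {
  "moves": [
    [[0.04, 0.06, 0, 0, 0, -0.04, 1], [0.04, 0.06, 0, 0, 0, -0.04, 1], [0.04, 0.06, 0, 0, 0, -0.04, 1], [0.04, 0.06, 0, 0, 0, -0.04, 1], [0.035, 0.065, 0, 0, 0, -0.04, 1], [0.03, 0.065, 0, 0, 0, -0.04, 1], [0.02, 0.065, 0, 0, 0, -0.04, 1], [0.01, 0.065, 0, 0, 0, 0, 1]]
  ]
}}

```text
clock: 14.93
eef_pos: [0.6446, 0.1422, 0.2741]
tool_rot: [0.041, 0.999, -0.002, 0.002]
ft_force: [0.3, -1.1, -0.2]
grip_width: 0.0002
```

```bash
python3 -c "
from h import *
where(twin)
go(twin,(112,0,195),0)"
```

```text
t 14.93 tip box [103.3 -11.2 263.1] tilt 0.3 Fbox [ 0.38 -1.06 -0.16] w 0.0002
t 14.93 eef [0.6446 0.1422 0.2741] F [ 0.3  -1.08 -0.16] w 0.0002
d mm [  9.5  10.4 -68.1] rot deg [0.22 0.27 0.44] | units [ 0.0191  0.0209 -0.1361] [0.0073 0.0088 0.0145]
```

Request:
{"name": "move_arm", "arguments": {
  "moves": [
    [[0.018, 0.01, -0.01, 0, 0.01, 0.01, 1], [0.004, 0, -0.03, 0, 0, 0, 1], [0, 0, -0.04, 0, 0, 0, 1], [0, 0, -0.03, 0, 0, 0, 1], [0, 0, -0.01, 0, 0, 0, 1], [0, 0, 0, 0, 0, 0, 1]]
  ]
}}

```text
clock: 15.43
eef_pos: [0.6582, 0.1578, 0.2055]
tool_rot: [0.031, 1.0, -0.001, -0.001]
ft_force: [-1.2, -0.8, -0.3]
grip_width: 0.0
```

```bash
python3 -c "
from h import *
where(twin)
go(twin,(60,0,197),0)"
```

```text
t 15.43 tip box [115.6   5.4 194.5] tilt -0.2 Fbox [-1.18 -0.9  -0.3 ] w 0.0
t 15.43 eef [0.6582 0.1578 0.2055] F [-1.25 -0.81 -0.3 ] w 0.0
d mm [-55.8  -1.3   2.5] rot deg [ 0.11 -0.17 -0.79] | units [-0.1117 -0.0025  0.005 ] [ 0.0037 -0.0058 -0.0263]
```

Request:
{"name": "move_arm", "arguments": {
  "moves": [
    [[-0.028, -0.001, 0.001, 0, 0, -0.02, 1], [-0.028, -0.001, 0, 0, 0, 0, 1], [-0.028, -0.001, 0, 0, 0, 0, 1], [-0.028, 0.001, 0, 0, 0, 0, 1], [-0.02, 0.001, -0.005, 0, 0, 0, 1]]
  ]
}}

```text
clock: 15.85
eef_pos: [0.5948, 0.1556, 0.2045]
tool_rot: [0.037, 0.999, -0.0, 0.002]
ft_force: [1.3, 0.7, -0.1]
grip_width: -0.0002
```

```bash
python3 -c "
from h import *
where(twin)
go(twin,(9,0,181),0)"
```

```text
t 15.85 tip box [ 52.6  -1.5 193.5] tilt 0.2 Fbox [ 1.25  0.81 -0.06] w -0.0002
t 15.85 eef [0.5948 0.1556 0.2045] F [ 1.3   0.72 -0.06] w -0.0002
d mm [-43.4   4.7 -12.5] rot deg [ 0.02  0.17 -0.01] | units [-0.0867  0.0095 -0.025 ] [ 0.0007  0.0058 -0.0004]
```

Request:
{"name": "move_arm", "arguments": {
  "moves": [
    [[-0.026, 0.002, -0.004, 0, 0, 0, 1], [-0.026, 0.002, -0.008, 0, 0, 0, 1], [-0.022, 0.002, -0.012, 0, 0, 0, 1], [-0.02, 0.002, -0.016, 0, 0, 0, 1]]
  ]
}}

```text
clock: 16.18
eef_pos: [0.5509, 0.1585, 0.191]
tool_rot: [0.039, 0.999, 0.002, 0.009]
ft_force: [0.2, -0.4, 1.2]
grip_width: 0.0003
```

```bash
python3 -c "
from h import *
where(twin)
go(twin,(-9,0,166),0)"
```

```text
t 16.18 tip box [  8.7  -1.8 180. ] tilt 1.0 Fbox [ 0.27 -0.36  1.2 ] w 0.0003
t 16.18 eef [0.5509 0.1585 0.191 ] F [ 0.24 -0.38  1.2 ] w 0.0003
d mm [-17.4   3.1 -14. ] rot deg [-0.14  1.02  0.12] | units [-0.0347  0.0063 -0.028 ] [-0.0048  0.0341  0.0039]
```

Request:
{"name": "move_arm", "arguments": {
  "moves": [
    [[-0.019, 0.003, -0.016, 0, 0.02, 0, 1], [-0.018, 0.003, -0.02, 0, 0.01, 0, 1], [-0.016, 0.002, -0.02, 0, 0, 0, 1], [-0.014, 0.001, -0.022, 0, 0, 0, 1], [-0.01, 0.001, -0.022, 0, 0, 0, 1]]
  ]
}}

```text
clock: 16.6
eef_pos: [0.5153, 0.1626, 0.1482]
tool_rot: [0.04, 0.999, 0.003, 0.008]
ft_force: [-0.5, -0.0, 1.3]
grip_width: -0.0003
```

```bash
python3 -c "
from h import *
where(twin)
go(twin,(-36,0,129),0)"
```

```text
t 16.6 tip box [-27.1  -0.4 137.2] tilt 1.0 Fbox [-0.47 -0.06  1.31] w -0.0003
t 16.6 eef [0.5153 0.1626 0.1482] F [-0.47 -0.03  1.31] w -0.0003
d mm [-8.7  1.1 -8.2] rot deg [-0.34  0.98  0.23] | units [-0.0174  0.0022 -0.0164] [-0.0115  0.0328  0.0078]
```

Request:
{"name": "move_arm", "arguments": {
  "moves": [
    [[-0.018, 0.002, -0.016, 0, 0.03, 0, 1], [-0.012, 0.001, -0.018, 0, 0, 0, 1], [-0.008, 0, -0.018, 0, 0, 0, 1], [-0.005, 0, -0.014, 0, 0, 0, 1]]
  ]
}}

```text
clock: 16.93
eef_pos: [0.4947, 0.1638, 0.1169]
tool_rot: [0.04, 0.999, 0.004, 0.003]
ft_force: [-0.6, -0.7, -0.0]
grip_width: -0.0002
```

```bash
python3 -c "
from h import *
where(twin)
go(twin,(-45,0,95),0)"
```

```text
t 16.93 tip box [-47.8  -0.7 105.9] tilt 0.3 Fbox [-0.54 -0.77 -0.02] w -0.0002
t 16.93 eef [0.4947 0.1638 0.1169] F [-0.6  -0.72 -0.02] w -0.0002
d mm [  2.9   0.6 -10.9] rot deg [-0.45  0.33  0.31] | units [ 0.0059  0.0011 -0.0219] [-0.0151  0.0109  0.0102]
```

Request:
{"name": "move_arm", "arguments": {
  "moves": [
    [[0.003, 0.001, -0.012, 0, 0, 0, 1], [0, 0, -0.01, 0, 0, 0, 1], [0, 0, -0.008, 0, 0, 0, 1]]
  ]
}}

```text
clock: 17.18
eef_pos: [0.4958, 0.1643, 0.1013]
tool_rot: [0.04, 0.999, 0.004, 0.002]
ft_force: [-5.7, -1.0, 12.9]
grip_width: -0.0001
```

```bash
python3 -c "
from h import *
where(twin)"
```

```text
t 17.18 tip box [-46.8  -0.1  90.3] tilt 0.2 Fbox [-5.66 -1.4  12.88] w -0.0001
```

Request:
{"name": "move_arm", "arguments": {
  "moves": [
    [[0.002, 0, -0.005, 0, 0, 0, 1]]
  ]
}}

```text
clock: 17.27
eef_pos: [0.4957, 0.1643, 0.099]
tool_rot: [0.04, 0.999, 0.004, 0.001]
ft_force: [-5.3, -0.1, 7.1]
grip_width: -0.0001
```

```bash
python3 -c "
from h import *
where(twin)"
```

```text
t 17.27 tip box [-46.9  -0.2  88. ] tilt 0.1 Fbox [-5.27 -0.53  7.1 ] w -0.0001
```

Request:
{"name": "move_arm", "arguments": {
  "moves": [
    [[0.002, 0, -0.006, 0, 0, 0, 1], [0.001, 0, -0.005, 0, 0, 0, 1]]
  ]
}}

```text
clock: 17.43
eef_pos: [0.4966, 0.1644, 0.0954]
tool_rot: [0.04, 0.999, 0.005, 0.0]
ft_force: [-12.8, -3.2, 31.2]
grip_width: 0.0004
```

```bash
python3 -c "
from h import *
where(twin)"
```

```text
t 17.43 tip box [-46.1   0.   84.4] tilt -0.0 Fbox [-12.48  -4.13  31.18] w 0.0004
```

Bottomed at the same height (84.4 mm) as the single box. I'll release and move the arm well clear so both boxes can be checked.

Request:
{"name": "move_arm", "arguments": {
  "moves": [
    [[0, 0, 0.008, 0, 0, 0, 1], [0, 0, 0.03, 0, 0, 0, 1], [0, 0, 0.06, 0, 0, 0, 1], [-0.02, 0, 0.08, 0, 0, 0, 1], [-0.04, 0, 0.07, 0, 0, 0, 1], [-0.06, 0, 0.05, 0, 0, 0, 1], [-0.06, 0.04, 0, 0, 0, 0, 1], [-0.06, 0.05, 0, 0, 0, 0, 1]]
  ]
}}

```text
clock: 18.1
eef_pos: [0.3802, 0.2073, 0.2495]
tool_rot: [0.046, 0.999, 0.005, 0.003]
ft_force: [0.1, 1.2, -0.1]
grip_width: -0.0
```

Request:
{"name": "move_arm", "arguments": {
  "moves": [
    [[-0.06, 0.05, 0, 0, 0, 0, 1], [-0.05, 0.06, 0, 0, 0, 0, 1], [-0.05, 0.06, 0, 0, 0, 0, 1], [-0.05, 0.06, 0, 0, 0, 0, 1], [-0.05, 0.06, 0, 0, 0, 0, 1], [-0.05, 0.06, 0, 0, 0, 0, 1], [-0.04, 0.05, 0, 0, 0, 0, 1], [0, 0, 0, 0, 0, 0, 1]]
  ]
}}

```text
clock: 18.77
eef_pos: [0.1955, 0.4199, 0.2535]
tool_rot: [0.046, 0.999, 0.012, 0.008]
ft_force: [0.2, 0.1, -0.6]
grip_width: 0.0001
```

```bash
python3 ang.py d
python3 - <<'E'
from h import *
from workcell import *
print(get_obs()['eef_pos'],get_obs()['ft_force'],get_obs()['clock'])
c=camera('top');W=cloud(c)
for n,(u0,u1,v0,v1) in dict(spool=(285,312,203,232),sleeve=(425,457,228,256),oil=(133,168,198,230),can=(330,357,122,152)).items():
    S=W[v0:v1,u0:u1].reshape(-1,3)
    S=S[S[:,2]>.03];T=S[S[:,2]>S[:,2].max()-.01];print(n,S[:,2].max(),S[:,:2].min(0),S[:,:2].max(0))
E
```

```text
top twin 1681 slope 0.002 z@-50 83.2 z@40 83.4 sd 3.0
top single 831 slope -0.002 z@-50 83.4 z@40 83.3 sd 2.9
side twin 405 slope -0.007 z@-50 81.5 z@40 80.9 sd 2.5
side single 232 slope 0.004 z@-50 80.3 z@40 80.7 sd 2.5
[0.19766631 0.41658036 0.25326917] [ 0.304403   -0.23161864 -0.15386541] 18.8667
spool 0.09701723607386104 [ 0.47352537 -0.03026098] [0.53219545 0.02795997]
sleeve 0.09619385810230341 [ 0.39776849 -0.44666207] [ 0.45844289 -0.38212963]
oil 0.12857591122763656 [0.47404151 0.40027368] [0.54576794 0.47306304]
can 0.09141210602325822 [ 0.71995847 -0.16390046] [ 0.7781399  -0.10454138]
```

View pics/d_top.png

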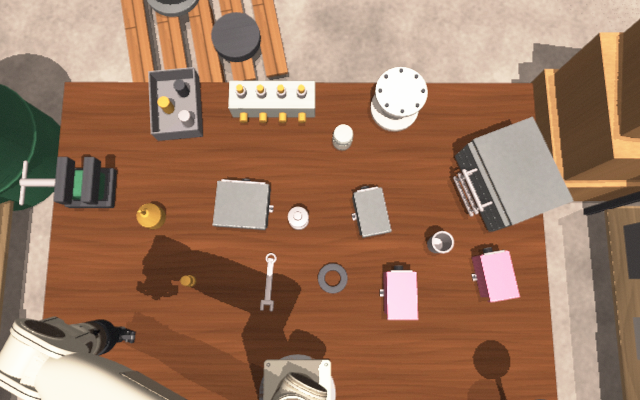

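View pics/d_side.png

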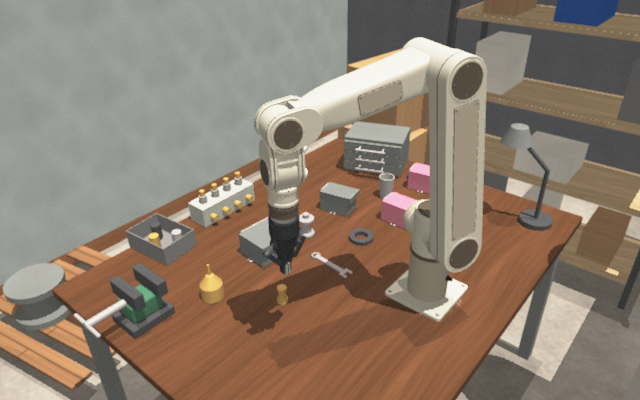

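Both covers lie flat and shut, at top px (242,203) and (372,212), with slope about 0. The bystanders are within 1 mm of their start positions, and the arm is touching nothing.

```bash
python3 -c "
from workcell import *
print(job_done())"
```

```text
the job is handed in; nothing more can be done
None
```

All three tumblers are on, both covers are pressed shut, and the job is handed in after about 19 s of robot time.

- **Tumblers:** I felt each one by moving the shut fingertips from the front towards the hinge.
  - The wide box's left tumbler and the narrow box's tumbler were already on. There was no contact where an off paddle would stand, and firm contact at the on stop.
  - The wide box's right tumbler was off, met at about 4 N. I pushed it over, and afterwards it touched at the same on position as the others.
- **Covers:** I swung each down from behind and pressed it through its catch. Both bottomed at the same height, with the fingertips at 84.4 mm and a peak of about 30 N, and stayed down after release.
- **Last checks:** Both covers measure flat (slope under 0.01 rad). The valve spool, sleeve, oil can and aluminium can are within about 1 mm of where they started. The arm is clear, with the wrist force near zero.
- **What disagreed:**
  - Contact with the tumblers that were on came about 5 mm further towards the hinge than I had worked out. I put this down to the fingertips being narrower than 22 mm; all three agreed with each other.
  - The side camera reads the cover tops 2 to 3 mm lower than the top camera does.
  - The fingers once touched the wide box's front wall lightly, at about 3 N, while going into the right well.
  - The 30 N peaks on the covers were well above the roughly 6 N the catch needs. I released them at once.

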